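# Close the terrine press by its wing screw

### The arm

A 7-joint arm with a two-finger parallel gripper is mounted at the origin on a cart in front of the work surface, level with it; the furniture and walls round the work are solid. World frame = base frame: x ahead of the robot, y to its left, z up, the work surface at z = 0. Lengths are in m, angles in rad, forces in N, time in s.
With the tool pointing down it reaches from about 0.425 to 0.875 m from the base axis. Payload 4.7 kg.
Tool frame: the origin (TCP) lies where the fingers leave the gripper's body, on its centre line; the fingertips stand 70 mm ahead of it and the grasp point (between the pads) lies 51 mm ahead of it; z points along the fingers, y is the line along which they close (so a half turn about z gives the same grasp; the last joint's range is limited). The gripper opens to 87 mm and grips with 3 to 60 N. Pads are 19 mm wide; open, the fingers measure 117 mm over their backs; the gripper's body (75 mm by 190 mm) begins 51 mm behind the grasp point.
Start: joints at [-1.152, 0.321, -0.07, 1.45, 0.023, 1.371, -0.057], TCP at [0.256, 0.597, 0.292] pointing down, gripper open.
Joint ranges: [-2.86, 2.86], [-0.3, 2.09], [-1.38, 1.24], [0.06, 2.45], [-1.56, 4.7], [0.09, 2.05], [-2.69, 2.69]. Speed limits (rad/s): [2.57, 2.57, 3.14, 3.14, 3.14, 3.14, 3.14].

### API

Orientations are given as a rotation vector (axis times angle).
In Python, from bench import ctrl gives the robot as it stands.
- The arm moves only by the tool drive_tool, never from a script. Its argument "motion" is a list of rows, each a list of 3 entries, a list of its own where there are three numbers: the shift along the tool's x, y, z in cm, then the turn, a rotation vector about the tool's x, y, z in degrees, then the opening, from -1 (shut) to 1 (fully open). In form: [[[x, y, z], [ax, ay, az], claw], ...]. A call has 1 to 12 rows; each row shifts and turns the commanded pose from where the row before left it, along the tool's axes as they then stand; what a row does not reach is not made up. A row lasts 1/8 s, in which the tool goes at most 62.5 mm and 10.7 degrees, less where a joint would pass 70% of its speed; a pose out of reach is approached as far as the arm can. A call with a gripper value outside its range is refused whole. The fingers move at their own pace and stop on an object; "force" is the grip in N (left out, the last holds). Time passes only in rows, so rows that do not move let the fingers close. It gives the time, the measured TCP pose, the force, the opening and the grip force at its end, in the units of the state.
- ctrl.get_state(): the state, without advancing time (a new reading comes with each control period).
- ctrl.get_image(name): name is "scene" or "top"; returns the picture (400x640x3 uint8, red, green, blue); there is no depth.
- ctrl.calibration(name): a dict with "K" (3x3 intrinsics, pixels), "distortion" ([k1, k2, p1, p2, k3] as OpenCV has them; the pictures are not rectified), "origin" and "attitude" of the camera in the world. Camera axes: x right, y up, looking along -z (the intrinsics and any distortion apply to the point x, -y, -z); pixel columns grow to the right and rows downward; lengths in m; the calibration is good to about 2 mm. A picture is of the moment at which its call begins. calibration takes no time and is no camera call.
- ctrl.close_job(): hands the job in; it is judged then, once.
The state is a dict: "time": time; "joint_positions": joint angles; "qd": joint speeds; "joint_torque": joint torques, N m; "position": TCP position; "tool_rot": TCP orientation; "ft_force": force on the tool from outside, world axes, zero at the start; "torque": the same for the moment, N m; "grip_width": opening from 0.0 (shut) to 1.0 (fully open); "grip_force": force on a finger pad.
Only numpy, scipy, OpenCV 4.12 (cv2) and the standard library are available. Lean on these libraries where they do the work, as an engineer would, in place of code of your own. Each camera call takes 0.05 s, during which the arm holds its last target. There are 200 camera calls.

### The job

Close the terrine press on the worktop: turn its red wing screw clockwise (seen from above) with light fingertip strokes against the wings, one stroke after another, until the wooden lid is fully down on the white mould. Only push the wings, never pinch or grip them, and do not lift, tip or shove the press along the worktop. Leave everything else standing where it is, and end with the hand clear.

Things in the scene. Friction and masses are not known exactly. Their poses are not given: they have to be found in the camera images.
- press: Loose terrine press, about 2.4 kg, on rubber feet: steel base 160 x 180 mm (68 mm to the front, 92 mm to the back of the origin), white mould 100 x 150 mm, steel column behind, dark arm from column to screw. Origin on the worktop, exactly under the screw axis; x to the back (to the column), y along the mould's long side, z up. Nothing in front of or beside the wings is higher than the arm.
- wing_screw (a joint): Angle of the red wing screw on its vertical axis, rad; grows as it turns clockwise seen from above. Each turn (6.28) lowers lid and screw by 10 mm. At 12.0 the lid's gasket just touches the mould's rim, then is squeezed up to a firm stop at 12.9. Starts between 2 and 5. Turns with about 0.05 N m (1.5 N at 33 mm from the axis) and stays where it is left.
- screw_centre (a point): On the screw axis, half-way up the wings; x points along one wing, z up. Red head: hub 24 mm across and two opposite upright flat wings, each reaching 46 mm from the axis, 8 mm thick (10 at the rounded end), 32 mm high, 16 below to 16 above this point. 175 to 192 mm above the worktop, by the screw angle. Under the wings is free air, 8 mm or more, then the arm.
- wing_tip (a point): The outer end of one wing (46 mm from the axis), half-way up; the other wing is diametrically opposite.
- column_top (a point): Top end of the press's upright round steel column, 275 mm above the worktop, 76 mm behind the screw axis. The column is 16 mm across, its black cap 24 mm. The arm leaves it forward to the axis, 26 mm wide (round boss 34 mm at the screw), its top 150 mm above the worktop.
- lid_under (a point): Centre of the underside of the lid (wooden board 108 x 158 x 8 mm over a 4 mm black gasket), on the screw axis.
- mould_rim (a point): Centre of the mould's mouth, level with its rim, 88 mm above the worktop. The lid is closed when lid_under has come down to this height.
- spice_gold: Bystander: the gold-capped spice jar; leave it alone.
- salt_shaker: Bystander: the salt shaker; leave it alone.
- honey_jar: Bystander: the honey jar; leave it alone.
- lemon: Bystander: the lemon; leave it alone.
- moka_pot: Bystander: the moka pot; leave it alone.
- teaspoon: Bystander: the teaspoon; leave it alone.

How it is judged:
By the outcome, as a careful person would: the job done as asked, in the order asked, and still so for the second after the job is handed in, with the robot touching nothing.
It also fails if it takes over 72 s, if anything falls off the work surface, if the arm or the gripper's body presses on something with over 40 N, if the wrist force passes 120 N, or if a joint passes its speed limit or range.

## Working session

There is one attempt and no reset: what is moved stays moved. The work goes in short steps, Python scripts to look and compute and a tool call to move; the robot and the scene stay as the last step left them, time stands still between calls to the robot, and variables do not carry over. Pictures are saved under pics/ and viewed, at most 10 in all, crops included, and the job is handed in when it is done.

Besides the shell and the picture viewer there is one more tool, called after "Call:" as name(argument=value, ...) on one line, values as JSON. drive_tool: Moves the arm, as the interface text tells. Its arguments: {"type":"object","properties":{"motion":{"type":"array","items":{"type":"array"}},"force":{"type":"number"}},"required":["motion"]}

```bash
mkdir -p pics; cat > h.py <<'E'
import numpy as np, cv2
from bench import ctrl
from scipy.spatial.transform import Rotation as R
def cal(n):
    c=ctrl.calibration(n); A=np.array(c["attitude"],float)
    if A.shape!=(3,3): A=(R.from_rotvec(A) if A.size==3 else R.from_quat(A)).as_matrix()
    return np.array(c["K"],float),np.array(c["distortion"],float),np.array(c["origin"],float),A
def proj(n,P):
    K,d,o,A=cal(n); p=(np.atleast_2d(P)-o)@A*[1,-1,-1]
    return cv2.projectPoints(p,np.zeros(3),np.zeros(3),K,d)[0][:,0]
def ray(n,uv):
    K,d,o,A=cal(n); q=cv2.undistortPoints(np.array([[uv]],float),K,d)[0,0]
    return o,A@np.array([q[0],-q[1],-1])
def atz(n,uv,z):
    o,v=ray(n,uv); return o+v*(z-o[2])/v[2]
def save(n,f,crop=None,s=1):
    im=ctrl.get_image(n)
    if crop: im=im[crop[1]:crop[3],crop[0]:crop[2]]
    im=cv2.resize(im,None,fx=s,fy=s,interpolation=cv2.INTER_CUBIC)
    cv2.imwrite("pics/"+f,im[...,::-1])
E
python3 - <<'E'
from h import *
for n in("scene","top"):
    print(ctrl.calibration(n)); save(n,n+"0.png")
print(ctrl.get_state())
E
```

```text
{'K': array([[439.85225209,   0.        , 317.34444634],
       [  0.        , 439.85225209, 198.15205351],
       [  0.        ,   0.        ,   1.        ]]), 'distortion': array([-0.00959494,  0.        ,  0.        ,  0.        ,  0.        ]), 'origin': array([-0.23507301,  1.04627804,  0.7242291 ]), 'attitude': array([ 0.5137468 , -1.27307294, -2.05976923])}
{'K': array([[365.91662991,   0.        , 313.44992951],
       [  0.        , 365.91662991, 200.45522729],
       [  0.        ,   0.        ,   1.        ]]), 'distortion': array([-0.06817277,  0.        ,  0.        ,  0.        ,  0.        ]), 'origin': array([0.44675157, 0.30636073, 1.05738926]), 'attitude': array([ 0.0728835 , -0.08148737, -1.56898659])}
{'time': 0.1, 'joint_positions': array([-1.15191204,  0.3217912 , -0.07008771,  1.45155482,  0.02263647,
        1.37073534, -0.05690045]), 'qd': array([ 0.00029383, -0.00270905,  0.0002332 , -0.00396041,  0.00155491,
        0.00170777,  0.00107544]), 'joint_torque': array([-4.37469535e-04, -4.92571771e+01, -4.05971417e-01, -3.13397884e+01,
       -6.40859362e-02,  3.93627130e-02,  6.72024476e-05]), 'position': array([0.25588913, 0.59712527, 0.29124238]), 'tool_rot': array([-6.31399448e-01, -3.07726357e+00,  2.65082058e-03]), 'ft_force': array([ 0.12894819,  0.11088753, -0.15780341]), 'torque': array([-0.01633199,  0.01434601, -0.00395581]), 'grip_force': 0.0, 'grip_width': 0.9987206774861112}
```

View pics/scene0.png

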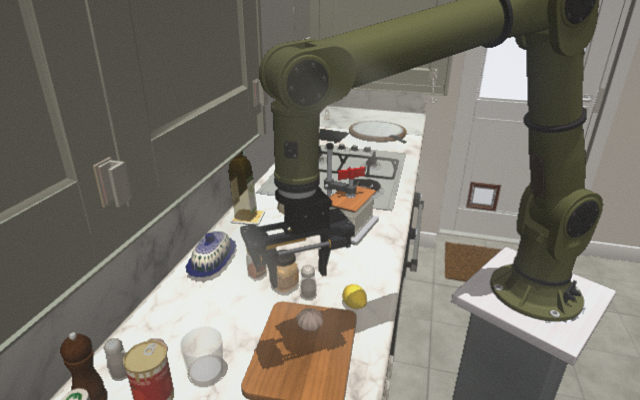

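View pics/top0.png

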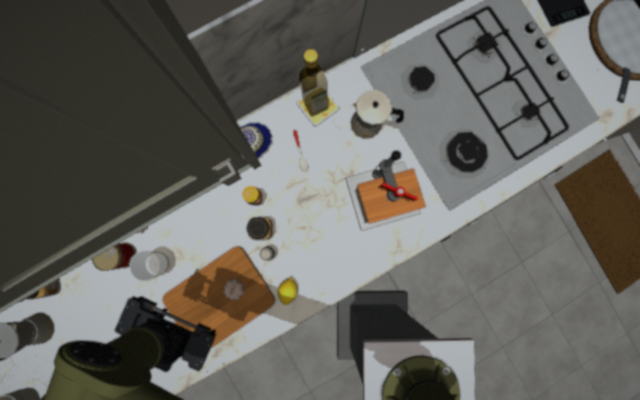

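The scene view shows the press behind the gripper, with red wings at about (351,173). The top view shows the wings centred near (398,190), running from (380,183) to (415,198), and the column cap near (396,155). Next I'll measure these by red segmentation.

```bash
cat >> h.py <<'E'
def redmask(n,box):
    im=ctrl.get_image(n).astype(int); m=(im[...,0]>110)&(im[...,1]<70)&(im[...,2]<70)
    k=np.zeros_like(m); k[box[1]:box[3],box[0]:box[2]]=1; m&=k
    v,u=np.nonzero(m); return im,m,np.c_[u,v].astype(float)
E
python3 - <<'E'
from h import *
for n,b in(("top",(365,165,435,215)),("scene",(325,150,380,190))):
    im,m,p=redmask(n,b); c=p.mean(0); w,V=np.linalg.eigh(np.cov(p.T)); t=(p-c)@V[:,1]
    e=[p[t.argmin()],p[t.argmax()]]
    print(n,len(p),c,V[:,1],e)
    if n=="top":
        for z in(.175,.2): print(z,[atz(n,q,z).round(4) for q in [c,(e[0]+e[1])/2]+e])
        print("cap",atz(n,(396,155),.275)); 
    crop=im[b[1]-30:b[3]+30,b[0]-30:b[2]+30].astype(np.uint8)
    cv2.imwrite(f"pics/{n}1.png",cv2.resize(crop,None,fx=5,fy=5,interpolation=cv2.INTER_CUBIC)[...,::-1])
E
```

```text
top 146 [398.84246575 190.89726027] [-0.91263444 -0.40877669] [array([417., 198.]), array([381., 184.])]
0.175 [array([0.5574, 0.093 , 0.175 ]), array([0.5571, 0.0926, 0.175 ]), array([0.54  , 0.0486, 0.175 ]), array([0.5743, 0.1365, 0.175 ])]
0.2 [array([0.5542, 0.0991, 0.2   ]), array([0.554 , 0.0987, 0.2   ]), array([0.5373, 0.0559, 0.2   ]), array([0.5707, 0.1414, 0.2   ])]
cap [0.62396963 0.12146459 0.275     ]
scene 237 [350.56540084 172.94936709] [-0.98706684  0.16030926] [array([364., 167.]), array([338., 179.])]
```

View pics/top1.png

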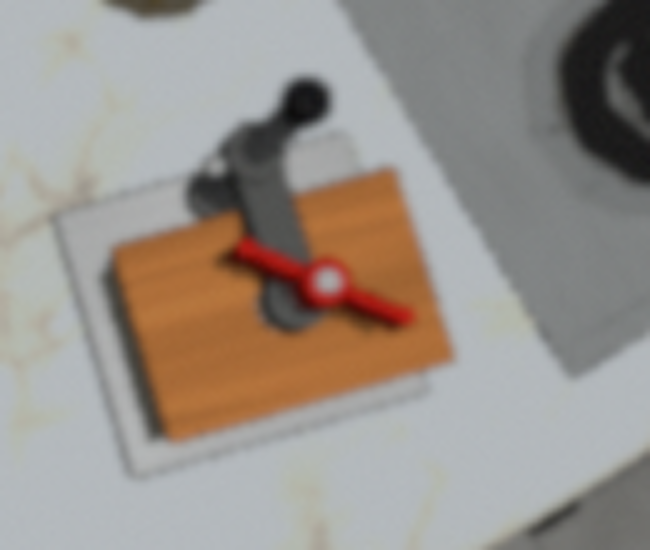

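View pics/scene1.png

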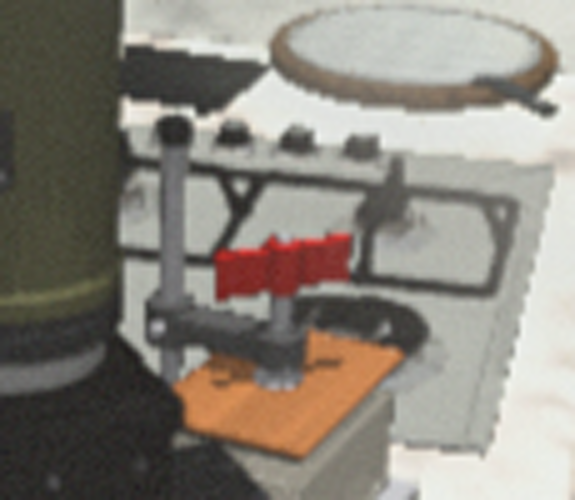

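```bash
python3 - <<'E'
from h import *
a,va=ray("top",(400.2,191.6)); b,vb=ray("scene",(351.6,173.4))
s=np.linalg.lstsq(np.c_[va,-vb],b-a,rcond=None)[0]; p,q=a+s[0]*va,b+s[1]*vb
print("hub tri",p,q,np.linalg.norm(p-q))
f=lambda x,y:(x/5+335,y/5+135)
cap=atz("top",f(306,101),.275); print("cap",cap)
print("cap scene", atz("scene",(295+174/5,120+122/5),.275))
for z in(.19,.2,.21):
    h=atz("top",f(326,283),z); d=cap-h; print(z,h,np.linalg.norm(d[:2]),np.degrees(np.arctan2(d[1],d[0])))
    e=[atz("top",f(*w),z) for w in((240,250),(408,318))]; w=e[0]-e[1]; print(" wing",np.linalg.norm(w),np.degrees(np.arctan2(w[1],w[0])))
print("base",[atz("top",f(*w),.012).round(3) for w in((58,212),(135,475),(428,390),(350,135))])
print(proj("scene",[p+[0,0,.016],p-[0,0,.016]]))
st=ctrl.get_state(); print(R.from_rotvec(st["tool_rot"]).as_matrix().round(3))
E
```

```text
hub tri [0.55405367 0.09286111 0.18783422] [0.55618142 0.09474294 0.18763474] 0.0028475298929339
cap [0.62352582 0.12103486 0.275     ]
cap scene [0.61509403 0.13209628 0.275     ]
0.19 [0.55378641 0.09339287 0.19      ] 0.07501776519672537 21.621449003184214
 wing 0.08700275263584153 67.88519194009332
0.2 [0.55255242 0.09584814 0.2       ] 0.07530998687021609 19.538523876773862
 wing 0.085999711023159 67.88519194009338
0.21 [0.55131844 0.09830341 0.21      ] 0.07570089398290343 17.47440334750795
 wing 0.08499666941047639 67.88519194009343
base [array([0.617, 0.205, 0.012]), array([0.465, 0.162, 0.012]), array([ 0.514, -0.008,  0.012]), array([0.663, 0.033, 0.012])]
[[352.7742638  168.53184584]
 [352.29869309 178.15621327]]
[[-0.919  0.394 -0.   ]
 [ 0.394  0.919 -0.001]
 [-0.    -0.001 -1.   ]]
```

Measured so far: the screw axis is at about (0.554, 0.0955), and the wing mid-height is about 0.188, which fits the given 0.175–0.192. The press yaw is about 16°. The wings lie at about 52° and 232° in the press frame.

My plan is to shut the fingers into a single poker with tool y along press y. I'll sweep it on a 40 mm circle around the front of the axis from the −y side to the +y side, then lift and repeat.

Call:
drive_tool(motion=[[[0,0,-1.7],[0,0,-9.8],-1],[[0,0,-1.7],[0,0,-9.8],-1],[[0,0,-1.7],[0,0,-9.8],-1],[[0,0,-1.7],[0,0,-9.8],-1],[[-1.3,-5,0],[0,0,0],-1],[[-1.3,-5,0],[0,0,0],-1],[[-1.3,-5,0],[0,0,0],-1],[[-1.3,-5,0],[0,0,0],-1],[[-1.3,-5,0],[0,0,0],-1],[[-1.3,-5,0],[0,0,0],-1],[[-1.3,-5,0],[0,0,0],-1],[[-1.3,-5,0],[0,0,0],-1]], force=10)

```text
time: 1.7
position: [0.4668, 0.24, 0.3603]
tool_rot: [-0.438, 3.111, 0.0]
ft_force: [0.4, 1.1, 0.7]
grip_width: 0.008
grip_force: 0.0
```

Call:
drive_tool(motion=[[[-1.3,-5,0],[0,0,0],-1],[[-1.3,-5,0],[0,0,0],-1],[[-1.3,-5,0],[0,0,0],-1],[[-1.3,-5,0],[0,0,0],-1],[[0,0,0],[0,0,0],-1],[[0,0,0],[0,0,0],-1]])

```text
time: 2.45
position: [0.5712, 0.0643, 0.3599]
tool_rot: [0.437, -3.11, -0.001]
ft_force: [0.1, 0.3, -0.3]
grip_width: 0.006
grip_force: 0.0
```

```bash
cat >> h.py <<'E'
H=np.array([.554,.0955]); Y=np.radians(16); E=np.array([[np.cos(Y),np.sin(Y)],[-np.sin(Y),np.cos(Y)]])
def where():
    s=ctrl.get_state(); c=E@(s["position"][:2]-H)*1000
    print("t",s["time"],"press-xy mm",c.round(1),"r",np.hypot(*c).round(1),"ang",(np.degrees(np.arctan2(c[1],c[0]))%360).round(1),"tipz",(s["position"][2]-.07).round(4),"F",s["ft_force"].round(1))
E
python3 - <<'E'
from h import *
where(); save("scene","s2.png",(270,90,430,210),5)
E
```

```text
t 2.45 press-xy mm [  7.9 -34.7] r 35.6 ang 282.9 tipz 0.2899 F [ 0.1  0.3 -0.3]
```

View pics/s2.png

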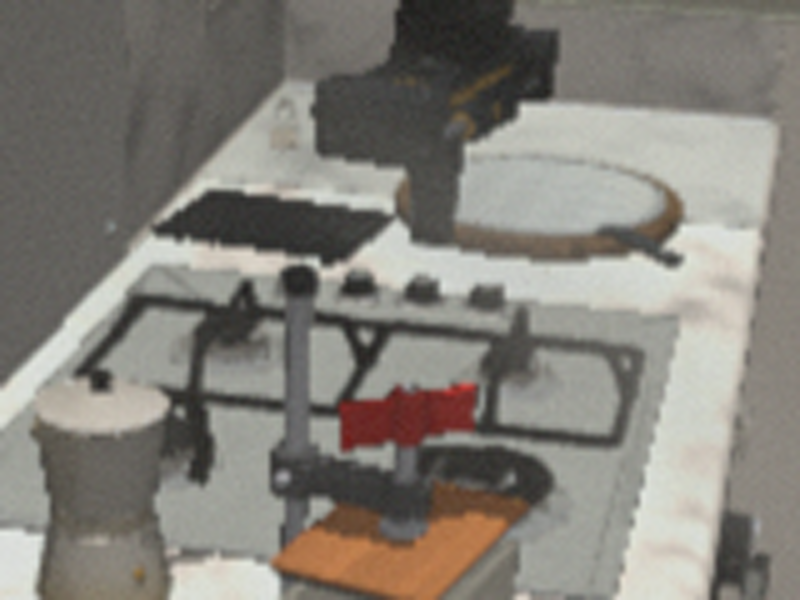

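The view shows the shut fingertips at about (356,138) in full-picture pixels, above and beyond the wings (hub at about (351,173)). The moka pot stands at about (290,180), on the left in the foreground. I'll check these against the projection.

```bash
python3 - <<'E'
from h import *
print("tip px expect 356.4,138:",proj("scene",[.5712,.0643,.29]))
print("hub px expect 351.4,173.4:",proj("scene",[[.554,.0955,z] for z in(.184,.188,.192)]))
print("col px expect 330,144.5:",proj("scene",[*(H+E.T@[.076,0]),.275]))
# moka lid: triangulate scene (270+100/5,90+385/5), top (373,98)
a,va=ray("top",(374,100)); b,vb=ray("scene",(290,168))
s=np.linalg.lstsq(np.c_[va,-vb],b-a,rcond=None)[0]; p=(a+s[0]*va+b+s[1]*vb)/2; print("moka",p,E@(p[:2]-H))
E
```

```text
tip px expect 356.4,138: [[355.94831707 137.97951818]]
hub px expect 351.4,173.4: [[351.92625169 174.76815382]
 [351.98496246 173.56540789]
 [352.04382593 172.35943467]]
col px expect 330,144.5: [[330.47680929 142.20901633]]
moka [0.79401468 0.14114303 0.14757791] [ 0.24329784 -0.02228212]
```

The projections agree to within 2 mm, and wing mid-height ≈ 0.188 puts the screw at about 4.7 rad, leaving roughly 8.2 rad to turn. Now I'll descend and start the first stroke.

Call:
drive_tool(motion=[[[0.1,-0.4,5],[0,0,0],-1],[[0,0,4],[0,0,0],-1],[[0,0,2.6],[0,0,0],-1],[[0,0,0],[0,0,0],-1],[[0.7,-0.06,0],[0,0,0],-1],[[0.7,0.06,0],[0,0,0],-1],[[0.68,0.18,0],[0,0,0],-1],[[0.63,0.3,0],[0,0,0],-1],[[0.57,0.4,0],[0,0,0],-1]])

```text
time: 3.62
position: [0.5372, 0.0587, 0.2446]
tool_rot: [-0.437, 3.111, -0.001]
ft_force: [0.7, -0.4, 0.0]
grip_width: 0.005
grip_force: 0.5
```

```bash
python3 - <<'E'
from h import *
where(); save("scene","s3.png",(290,110,410,200),6)
E
```

```text
t 3.625 press-xy mm [-26.3 -30.8] r 40.5 ang 229.5 tipz 0.1746 F [ 0.7 -0.4  0. ]
```

View pics/s3.png

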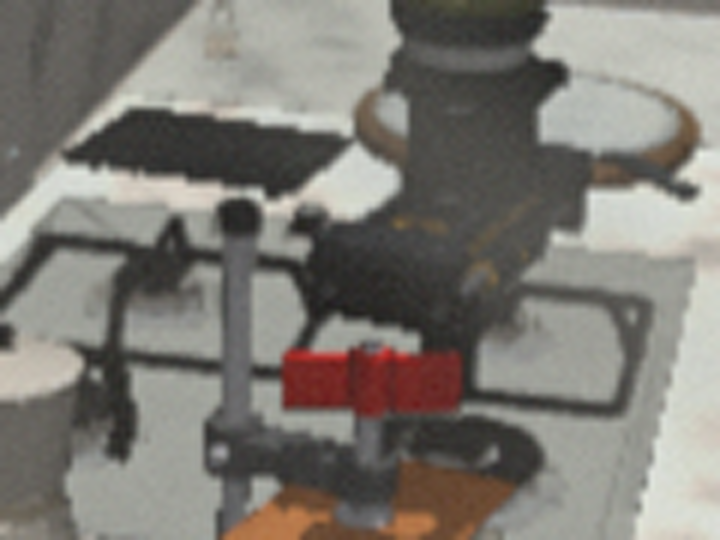

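The wing now spans (337–367, ~173) broadside to the camera, so it has turned with about 1 N of push. I'll continue the stroke.

Call:
drive_tool(motion=[[[0.49,0.49,0],[0,0,0],-1],[[0.4,0.57,0],[0,0,0],-1],[[0.3,0.63,0],[0,0,0],-1],[[0.18,0.68,0],[0,0,0],-1],[[0.06,0.7,0],[0,0,0],-1],[[-0.06,0.7,0],[0,0,0],-1],[[-0.18,0.68,0.1],[0,0,0],-1],[[-0.3,0.63,0.1],[0,0,0],-1],[[-0.4,0.57,0],[0,0,0],-1],[[-0.49,0.49,0],[0,0,0],-1],[[-0.57,0.4,0],[0,0,0],-1],[[-0.63,0.3,0],[0,0,0],-1]])

```text
time: 5.18
position: [0.5303, 0.1288, 0.2421]
tool_rot: [0.438, -3.11, -0.0]
ft_force: [-1.3, -1.2, -0.7]
grip_width: 0.001
grip_force: 0.7
```

Call:
drive_tool(motion=[[[-0.68,0.18,0],[0,0,0],-1],[[-0.7,0.06,0],[0,0,0],-1],[[-0.7,-0.06,0],[0,0,0],-1],[[-0.68,-0.18,0],[0,0,0],-1],[[0,0,0],[0,0,0],-1]])

```text
time: 5.8
position: [0.5578, 0.136, 0.2424]
tool_rot: [-0.437, 3.109, 0.0]
ft_force: [-0.6, 0.7, -0.1]
grip_width: 0.005
grip_force: 0.2
```

```bash
python3 - <<'E'
from h import *
where()
for n,b in(("top",(365,165,435,215)),("scene",(325,150,385,195))):
    im,m,p=redmask(n,b)
    if len(p)>5: c=p.mean(0); print(n,len(p),c,p.min(0),p.max(0))
save("scene","s4.png",(290,110,410,200),6)
E
```

```text
t 5.8 press-xy mm [14.8 37.9] r 40.7 ang 68.6 tipz 0.1724 F [-0.6  0.7 -0.1]
scene 22 [358.36363636 171.13636364] [351. 170.] [365. 176.]
```

View pics/s4.png

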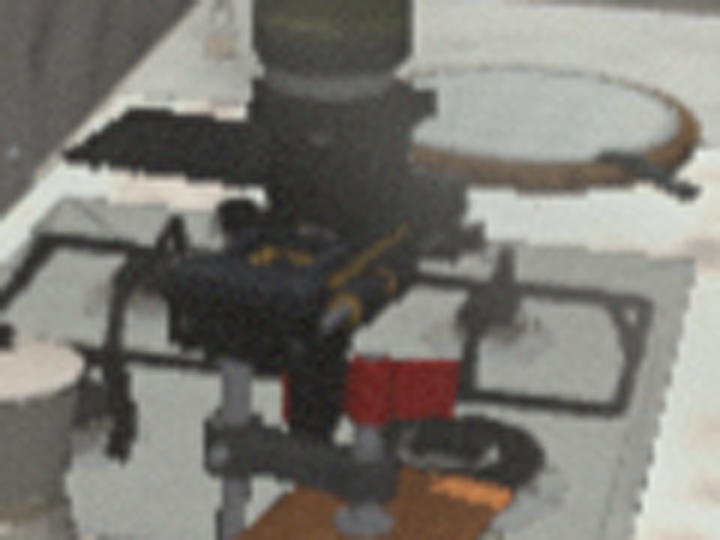

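The hand is at the end of stroke 1, with the fingers in front of the left wing and the other wing at about (365,175). By geometry the wings are now at about 35° and 215°, a turn of about 3.4 rad. I'll lift, go back over and start stroke 2.

Call:
drive_tool(motion=[[[0.6,0,-1],[0,0,0],-1],[[0,0,-4],[0,0,0],-1],[[0.2,-3.9,0],[0,0,0],-1],[[0.1,-3.9,0],[0,0,0],-1],[[0,0,3],[0,0,0],-1],[[0,0,2.5],[0,0,0],-1],[[0.7,0,0],[0,0,0],-1],[[0.7,0.06,0],[0,0,0],-1],[[0.68,0.18,0],[0,0,0],-1],[[0.63,0.3,0],[0,0,0],-1],[[0.57,0.4,0],[0,0,0],-1],[[0,0,0],[0,0,0],-1]])

```text
time: 7.45
position: [0.5351, 0.0586, 0.2376]
tool_rot: [-0.438, 3.111, 0.001]
ft_force: [-0.3, -0.8, 0.2]
grip_width: 0.004
grip_force: 0.2
```

```bash
python3 - <<'E'
from h import *
where()
E
```

```text
t 7.45 press-xy mm [-28.4 -30.3] r 41.5 ang 226.9 tipz 0.1676 F [-0.3 -0.8  0.2]
```

Call:
drive_tool(motion=[[[0.49,0.49,0],[0,0,0],-1],[[0.4,0.57,0],[0,0,0],-1],[[0.25,0.63,0],[0,0,0],-1],[[0.15,0.68,0],[0,0,0],-1],[[0.06,0.7,0],[0,0,0],-1],[[-0.06,0.7,0],[0,0,0],-1],[[-0.18,0.68,0.1],[0,0,0],-1],[[-0.3,0.63,0.1],[0,0,0],-1],[[-0.4,0.57,0],[0,0,0],-1],[[-0.49,0.49,0],[0,0,0],-1],[[-0.57,0.4,0],[0,0,0],-1],[[-0.63,0.3,0],[0,0,0],-1]])

```text
time: 8.95
position: [0.529, 0.1281, 0.235]
tool_rot: [0.438, -3.11, -0.0]
ft_force: [-0.3, -1.3, -0.4]
grip_width: 0.005
grip_force: 0.7
```

Call:
drive_tool(motion=[[[-0.68,0.18,0],[0,0,0],-1],[[-0.7,0.06,0],[0,0,0],-1],[[-0.7,-0.06,0],[0,0,0],-1],[[-0.68,-0.18,0],[0,0,0],-1],[[0,0,0],[0,0,0],-1]])

```text
time: 9.57
position: [0.5565, 0.1354, 0.2355]
tool_rot: [-0.437, 3.109, 0.001]
ft_force: [-0.4, 0.1, -0.3]
grip_width: 0.007
grip_force: 0.2
```

```bash
python3 - <<'E'
from h import *
where()
E
```

```text
t 9.575 press-xy mm [13.4 37.7] r 40.0 ang 70.4 tipz 0.1655 F [-0.4  0.1 -0.3]
```

Call:
drive_tool(motion=[[[0.6,0,-1],[0,0,0],-1],[[0,0,-4],[0,0,0],-1],[[0.2,-3.9,0],[0,0,0],-1],[[0.1,-3.9,0],[0,0,0],-1],[[0,0,3],[0,0,0],-1],[[0,0,2.2],[0,0,0],-1],[[0.7,0,0],[0,0,0],-1],[[0.7,0.06,0],[0,0,0],-1],[[0.68,0.18,0],[0,0,0],-1],[[0.63,0.3,0],[0,0,0],-1],[[0.57,0.4,0],[0,0,0],-1],[[0,0,0],[0,0,0],-1]])

```text
time: 11.08
position: [0.5338, 0.058, 0.2335]
tool_rot: [-0.438, 3.111, 0.0]
ft_force: [-0.4, 0.0, 0.0]
grip_width: 0.009
grip_force: 0.2
```

Call:
drive_tool(motion=[[[0.46,0.46,0],[0,0,0],-1],[[0.4,0.57,0],[0,0,0],-1],[[0.25,0.63,0],[0,0,0],-1],[[0.15,0.68,0],[0,0,0],-1],[[0,0,0],[0,0,0],-1]])

```text
time: 11.7
position: [0.5153, 0.0777, 0.2332]
tool_rot: [0.44, -3.11, -0.001]
ft_force: [0.6, 0.2, -0.0]
grip_width: 0.002
grip_force: 0.0
```

```bash
python3 - <<'E'
from h import *
where()
E
```

```text
t 11.7 press-xy mm [-42.2  -6.5] r 42.7 ang 188.7 tipz 0.1632 F [ 0.6  0.2 -0. ]
```

Call:
drive_tool(motion=[[[-0.1,0.35,0],[0,0,0],-1],[[-0.1,0.35,0],[0,0,0],-1],[[-0.15,0.35,0],[0,0,0],-1],[[-0.15,0.35,0],[0,0,0],-1],[[0,0,0],[0,0,0],-1]])

```text
time: 12.32
position: [0.5167, 0.0922, 0.2332]
tool_rot: [-0.439, 3.111, 0.001]
ft_force: [-0.9, -0.3, -0.2]
grip_width: 0.004
grip_force: 0.3
```

Call:
drive_tool(motion=[[[-0.2,0.3,0],[0,0,0],-1],[[0,0,0],[0,0,0],-1]])

```text
time: 12.58
position: [0.5178, 0.0954, 0.2332]
tool_rot: [-0.438, 3.111, 0.0]
ft_force: [0.1, -0.4, -0.1]
grip_width: 0.006
grip_force: 0.5
```

Call:
drive_tool(motion=[[[-0.2,0.3,0],[0,0,0],-1],[[0,0,0],[0,0,0],-1]])

```text
time: 12.82
position: [0.519, 0.0987, 0.2333]
tool_rot: [-0.438, 3.11, 0.0]
ft_force: [-0.5, 0.7, -0.5]
grip_width: 0.003
grip_force: 0.4
```

```bash
python3 - <<'E'
from h import *
where()
E
```

```text
t 12.825 press-xy mm [-32.7  12.7] r 35.1 ang 158.7 tipz 0.1633 F [-0.5  0.7 -0.5]
```

Call:
drive_tool(motion=[[[-0.13,0.33,0],[0,0,0],-1],[[0,0,0],[0,0,0],-1]])

```text
time: 13.08
position: [0.5195, 0.1023, 0.2335]
tool_rot: [-0.438, 3.11, 0.0]
ft_force: [0.4, -0.9, -0.1]
grip_width: 0.006
grip_force: 0.4
```

Call:
drive_tool(motion=[[[-0.15,0.32,0],[0,0,0],-1],[[0,0,0],[0,0,0],-1]])

```text
time: 13.32
position: [0.5198, 0.1059, 0.2334]
tool_rot: [-0.438, 3.11, 0.001]
ft_force: [-0.7, -1.7, 0.0]
grip_width: 0.006
grip_force: 0.4
```

Call:
drive_tool(motion=[[[-0.18,0.3,0],[0,0,0],-1],[[0,0,0],[0,0,0],-1]])

```text
time: 13.58
position: [0.5206, 0.1093, 0.2332]
tool_rot: [-0.438, 3.111, 0.001]
ft_force: [-0.4, -1.6, -0.3]
grip_width: 0.004
grip_force: 0.3
```

```bash
python3 - <<'E'
from h import *
where(); save("scene","s5.png",(300,135,400,210),8)
print(proj("scene",[H.tolist()+[z] for z in(.159,.175,.191)]))
E
```

```text
t 13.575 press-xy mm [-28.3  22.5] r 36.1 ang 141.5 tipz 0.1632 F [-0.4 -1.6 -0.3]
[[351.56273396 182.21296672]
 [351.79470785 177.46259666]
 [352.02909572 172.66123122]]
```

View pics/s5.png

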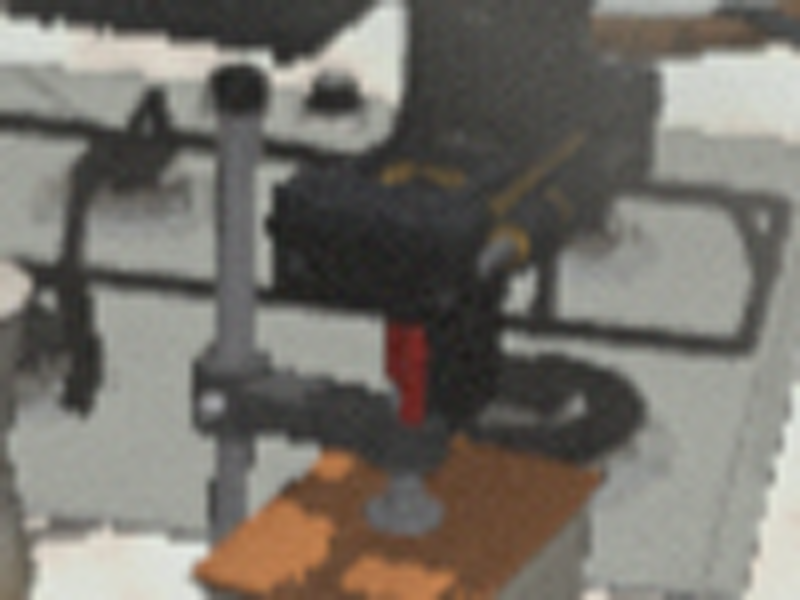

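The wing is now nearly edge-on to the camera, with its near end at about (351,188), so φ ≈ 110°. The lid looks close to the mould. I'll carry on in small steps until the stop is felt.

Call:
drive_tool(motion=[[[-0.2,0.3,0],[0,0,0],-1],[[0,0,0],[0,0,0],-1]])

```text
time: 13.88
position: [0.5218, 0.1127, 0.2332]
tool_rot: [-0.438, 3.111, 0.0]
ft_force: [-0.6, -0.2, -0.3]
grip_width: 0.003
grip_force: 0.3
```

Call:
drive_tool(motion=[[[-0.22,0.28,0],[0,0,0],-1],[[0,0,0],[0,0,0],-1]])

```text
time: 14.12
position: [0.5231, 0.116, 0.2332]
tool_rot: [-0.438, 3.111, 0.0]
ft_force: [-1.3, -0.7, -0.6]
grip_width: 0.005
grip_force: 0.3
```

Call:
drive_tool(motion=[[[-0.24,0.26,0],[0,0,0],-1],[[0,0,0],[0,0,0],-1]])

```text
time: 14.38
position: [0.525, 0.1189, 0.2334]
tool_rot: [-0.438, 3.11, 0.0]
ft_force: [-0.1, -0.6, -0.3]
grip_width: 0.006
grip_force: 0.6
```

```bash
python3 - <<'E'
from h import *
where()
f=np.radians(110); t=H+E.T@(.046*np.array([np.cos(f),np.sin(f)]))
print(proj("scene",[[*t,z] for z in(.157,.159,.161,.163)]))
E
```

```text
t 14.375 press-xy mm [-21.5  30.5] r 37.3 ang 125.2 tipz 0.1634 F [-0.1 -0.6 -0.3]
[[350.22823691 189.16508775]
 [350.25707553 188.56093364]
 [350.28595252 187.95595083]
 [350.31486797 187.35013769]]
```

Call:
drive_tool(motion=[[[-0.3,0.15,0],[0,0,0],-1],[[-0.3,0.13,0],[0,0,0],-1],[[0,0,0],[0,0,0],-1]])

```text
time: 14.75
position: [0.5298, 0.1237, 0.2332]
tool_rot: [-0.438, 3.111, 0.001]
ft_force: [-0.4, -0.7, -0.7]
grip_width: 0.005
grip_force: 0.1
```

Call:
drive_tool(motion=[[[-0.33,0.1,0],[0,0,0],-1],[[-0.33,0.08,0],[0,0,0],-1],[[0,0,0],[0,0,0],-1]])

```text
time: 15.12
position: [0.5355, 0.1268, 0.233]
tool_rot: [0.438, -3.11, -0.0]
ft_force: [-1.8, -1.0, -0.8]
grip_width: 0.005
grip_force: 0.9
```

Call:
drive_tool(motion=[[[-0.33,0.03,0],[0,0,0],-1],[[-0.33,0,0],[0,0,0],-1],[[0,0,0],[0,0,0],-1]])

```text
time: 15.5
position: [0.5421, 0.1291, 0.2333]
tool_rot: [-0.438, 3.11, 0.001]
ft_force: [-1.6, -0.7, -0.3]
grip_width: 0.005
grip_force: 0.7
```

```bash
python3 - <<'E'
from h import *
where()
E
```

```text
t 15.5 press-xy mm [-2.2 35.6] r 35.7 ang 93.5 tipz 0.1633 F [-1.6 -0.7 -0.3]
```

Call:
drive_tool(motion=[[[-0.2,0.35,0],[0,0,0],-1],[[-0.3,0.3,0],[0,0,0],-1],[[0,0,0],[0,0,0],-1]])

```text
time: 15.88
position: [0.5451, 0.1372, 0.2335]
tool_rot: [-0.439, 3.11, 0.001]
ft_force: [-0.8, 0.9, 0.2]
grip_width: 0.007
grip_force: 0.6
```

Call:
drive_tool(motion=[[[-0.33,0,0],[0,0,0],-1],[[-0.33,-0.05,0],[0,0,0],-1],[[0,0,0],[0,0,0],-1]])

```text
time: 16.25
position: [0.5517, 0.1376, 0.2333]
tool_rot: [-0.437, 3.11, -0.0]
ft_force: [-0.5, 0.1, -0.5]
grip_width: 0.0
grip_force: 0.4
```

```bash
python3 - <<'E'
from h import *
where(); 
im=ctrl.get_image("scene")[125:215,290:410]; cv2.imwrite("pics/s6.png",cv2.resize(im,None,fx=6,fy=6,interpolation=cv2.INTER_CUBIC)[...,::-1])
C=E.T
for x,y in((-.054,.079),(-.054,-.079),(.054,.079)):
    print((x,y),proj("scene",[[*(H+C@[x,y]),z] for z in(.088,.096)]).round(1).tolist())
E
```

```text
t 16.25 press-xy mm [ 9.4 41.1] r 42.2 ang 77.1 tipz 0.1633 F [-0.5  0.1 -0.5]
(-0.054, 0.079) [[355.8, 217.5], [356.0, 215.2]]
(-0.054, -0.079) [[376.0, 196.8], [376.2, 194.6]]
(0.054, 0.079) [[323.6, 208.9], [323.7, 206.6]]
```

View pics/s6.png

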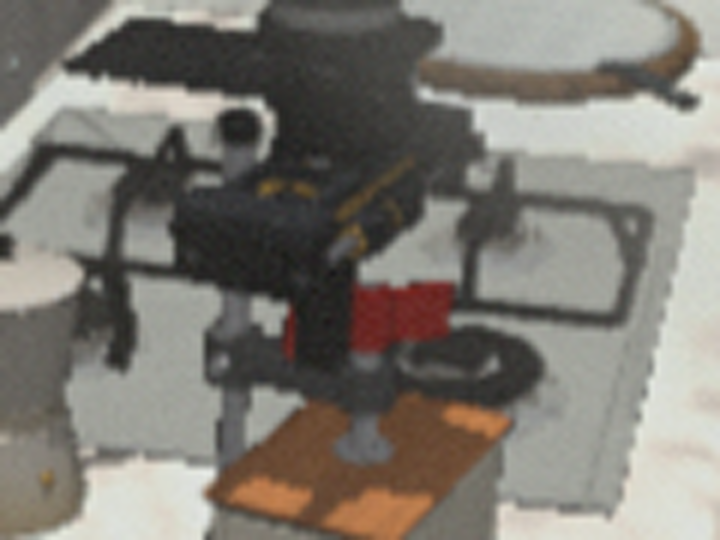

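The lid corners measure (355.8,214.7), (324.5,207) and (375.5,195). All are within a pixel of the closed height, but the screw still turns freely, so no stop yet. I'll start another stroke on the other wing and watch the force.

Call:
drive_tool(motion=[[[0.5,0.3,-1],[0,0,0],-1],[[0,0,-4],[0,0,0],-1],[[-0.1,-4.2,0],[0,0,0],-1],[[-0.1,-4.2,0],[0,0,0],-1],[[0,0,3],[0,0,0],-1],[[0,0,2.1],[0,0,0],-1],[[0.35,0,0],[0,0,0],-1],[[0.35,0,0],[0,0,0],-1],[[0.35,0.05,0],[0,0,0],-1],[[0.35,0.05,0],[0,0,0],-1],[[0,0,0],[0,0,0],-1]])

```text
time: 17.68
position: [0.5569, 0.0561, 0.2327]
tool_rot: [-0.437, 3.11, 0.0]
ft_force: [-0.8, 0.3, -0.2]
grip_width: 0.004
grip_force: 0.0
```

Call:
drive_tool(motion=[[[0.34,0.09,0],[0,0,0],-1],[[0.34,0.09,0],[0,0,0],-1],[[0,0,0],[0,0,0],-1]])

```text
time: 18.05
position: [0.5499, 0.056, 0.2324]
tool_rot: [-0.438, 3.11, 0.0]
ft_force: [1.1, 0.3, 0.5]
grip_width: 0.009
grip_force: 0.4
```

Call:
drive_tool(motion=[[[0.31,0.15,0],[0,0,0],-1],[[0.31,0.15,0],[0,0,0],-1],[[0,0,0],[0,0,0],-1]])

```text
time: 18.42
position: [0.5427, 0.0569, 0.2322]
tool_rot: [0.437, -3.11, 0.0]
ft_force: [0.3, -1.1, 0.0]
grip_width: 0.007
grip_force: 0.3
```

```bash
python3 - <<'E'
from h import *
where()
E
```

```text
t 18.425 press-xy mm [-21.5 -34. ] r 40.2 ang 237.7 tipz 0.1622 F [ 0.3 -1.1  0. ]
```

Call:
drive_tool(motion=[[[0.27,0.22,0],[0,0,0],-1],[[0.26,0.23,0],[0,0,0],-1],[[0,0,0],[0,0,0],-1]])

```text
time: 18.8
position: [0.5364, 0.0602, 0.2322]
tool_rot: [0.438, -3.11, -0.0]
ft_force: [0.9, -2.1, 0.4]
grip_width: 0.005
grip_force: 0.2
```

Call:
drive_tool(motion=[[[0.2,0.28,0],[0,0,0],-1],[[0.17,0.29,0],[0,0,0],-1],[[0,0,0],[0,0,0],-1]])

```text
time: 19.18
position: [0.5314, 0.0648, 0.2322]
tool_rot: [0.438, -3.111, -0.001]
ft_force: [0.5, -0.6, 1.0]
grip_width: 0.012
grip_force: 0.1
```

Call:
drive_tool(motion=[[[0.1,0.33,0],[0,0,0],-1],[[0.05,0.33,0],[0,0,0],-1],[[0,0,0],[0,0,0],-1]])

```text
time: 19.55
position: [0.5282, 0.0707, 0.2322]
tool_rot: [0.438, -3.11, -0.0]
ft_force: [-1.2, -1.4, 1.0]
grip_width: 0.009
grip_force: 0.2
```

```bash
python3 - <<'E'
from h import *
where()
E
```

```text
t 19.55 press-xy mm [-31.7 -16.7] r 35.8 ang 207.8 tipz 0.1622 F [-1.2 -1.4  1. ]
```

By dead reckoning the total turn so far is about 10.4 rad. The wing heights in the pictures dropped by the matching amount, so the screw started near 2.3 and is now around 12.6. The stop should be close, so I'll use finer steps.

Call:
drive_tool(motion=[[[0,0.2,0],[0,0,0],-1],[[0,0.2,0],[0,0,0],-1],[[0,0,0],[0,0,0],-1]])

```text
time: 19.92
position: [0.5273, 0.0745, 0.2323]
tool_rot: [-0.438, 3.111, 0.0]
ft_force: [-0.6, -1.2, -0.3]
grip_width: 0.001
grip_force: 0.3
```

Call:
drive_tool(motion=[[[0,0.2,0],[0,0,0],-1],[[0,0.2,0],[0,0,0],-1],[[0,0,0],[0,0,0],-1]])

```text
time: 20.3
position: [0.5262, 0.0781, 0.2322]
tool_rot: [0.438, -3.111, 0.0]
ft_force: [-1.8, -1.2, -0.3]
grip_width: 0.008
grip_force: 0.6
```

```bash
python3 - <<'E'
from h import *
where()
E
```

```text
t 20.3 press-xy mm [-31.5  -9. ] r 32.8 ang 195.9 tipz 0.1622 F [-1.8 -1.2 -0.3]
```

Call:
drive_tool(motion=[[[0.3,0,0],[0,0,0],-1],[[0.1,0.2,0],[0,0,0],-1],[[0,0.2,0],[0,0,0],-1],[[0,0,0],[0,0,0],-1]])

```text
time: 20.8
position: [0.5214, 0.081, 0.2324]
tool_rot: [-0.438, 3.11, 0.0]
ft_force: [0.3, -1.0, 0.0]
grip_width: 0.005
grip_force: 0.6
```

Call:
drive_tool(motion=[[[0,0.2,0],[0,0,0],-1],[[0,0.2,0],[0,0,0],-1],[[0,0,0],[0,0,0],-1]])

```text
time: 21.18
position: [0.5203, 0.0843, 0.2323]
tool_rot: [-0.437, 3.111, -0.001]
ft_force: [1.7, -2.1, 0.2]
grip_width: 0.004
grip_force: 1.3
```

Call:
drive_tool(motion=[[[-0.05,0.2,0],[0,0,0],-1],[[0,0,0],[0,0,0],-1]])

```text
time: 21.42
position: [0.5204, 0.0848, 0.2323]
tool_rot: [0.435, -3.111, 0.004]
ft_force: [1.4, -5.7, 0.6]
grip_width: 0.006
grip_force: 3.0
```

```bash
python3 - <<'E'
from h import *
where()
E
```

```text
t 21.425 press-xy mm [-35.3  -1. ] r 35.3 ang 181.6 tipz 0.1623 F [ 1.4 -5.7  0.6]
```

Call:
drive_tool(motion=[[[0,0.1,0],[0,0,0],-1],[[0,0,0],[0,0,0],-1],[[0,0,0],[0,0,0],-1]])

```text
time: 21.8
position: [0.5203, 0.085, 0.2323]
tool_rot: [-0.434, 3.111, -0.005]
ft_force: [1.3, -8.0, 0.4]
grip_width: 0.004
grip_force: 3.7
```

The force rose to 8 N with almost no motion, so that is the firm stop. I'll back off and clear the hand.

Call:
drive_tool(motion=[[[0,-0.5,0],[0,0,0],-1],[[0.5,-1,0],[0,0,0],-1],[[3,-1,0],[0,0,0],-1],[[0,0,-4],[0,0,0],-1],[[0,0,-5],[0,0,0],-1],[[0,-5,-3],[0,0,0],-1],[[0,-5,0],[0,0,0],-1],[[0,-5,0],[0,0,0],-1],[[0,0,0],[0,0,0],-1],[[0,0,0],[0,0,0],-1]])

```text
time: 23.05
position: [0.5342, -0.0893, 0.3519]
tool_rot: [0.438, -3.11, -0.003]
ft_force: [0.4, 0.7, -0.7]
grip_width: 0.006
grip_force: 0.0
```

```bash
python3 - <<'E'
from h import *
where()
a=ctrl.get_image("scene")[125:215,290:410]; b=ctrl.get_image("top")[130:220,330:450]
cv2.imwrite("pics/f.png",cv2.resize(np.vstack([a,b]),None,fx=3.3,fy=3.3,interpolation=cv2.INTER_CUBIC)[...,::-1])
print(proj("scene",[[*H,z] for z in(.175,.191)]))
E
```

```text
t 23.05 press-xy mm [ -70.  -172.1] r 185.8 ang 247.9 tipz 0.2819 F [ 0.4  0.7 -0.7]
[[351.79470785 177.46259666]
 [352.02909572 172.66123122]]
```

View pics/f.png

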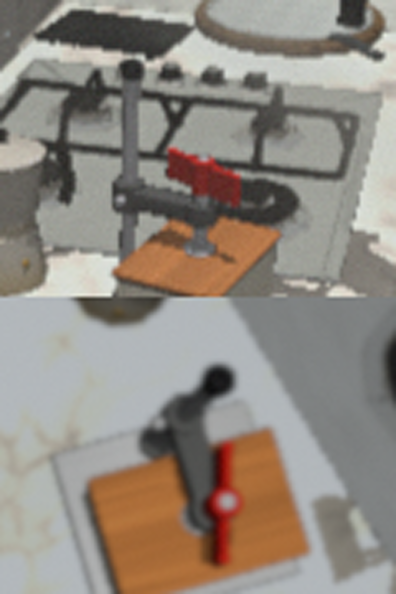

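The hub centre is now at (351.8,178.9), which puts wing mid-height at 0.175 or just below, the closed value. The column cap at (396.4,155.2) has not moved since the start. The lid sits on the mould and the hand is clear, so I'll hand in.

```bash
python3 -c "
from bench import ctrl
print(ctrl.close_job())"
```

```text
the job is handed in; nothing more can be done
None
```

The terrine press is closed: light fingertip pushes turned the wing screw clockwise to its firm stop and brought the lid down on the mould. The press did not measurably move, I saw no contact with anything else, the hand is clear, and the job was handed in at about 23 s.

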